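Snap the control board into the battery charger

ROBOT

A 6-joint arm with a two-finger parallel gripper is mounted at the origin on the work surface. World frame = base frame: x ahead of the robot, y to its left, z up, the work surface at z = 0. Lengths are in m, angles in rad, forces in N, time in s.
With the tool pointing down it reaches from about 0.3 to 0.775 m from the base axis. Payload 14.6 kg.
Tool frame: the origin (TCP) lies at the very end of the fingers, on their centre line; the grasp point (between the pads) lies 19 mm behind it; z points along the fingers, y is the line along which they close (so a half turn about z gives the same grasp; the last joint's range is limited). The gripper opens to 94 mm and grips with 3 to 60 N. Pads are 16 mm wide; open, the fingers measure 119 mm over their backs; the gripper's body (75 mm by 177 mm) begins 78 mm behind the grasp point.
Start: joints at [1.167, 0.3, 1.521, -0, 1.321, -0.067], TCP at [0.182, 0.519, 0.205] pointing down, gripper open.
Joint ranges: [-3.03, 3.03], [-0.79, 2.21], [0.23, 2.52], [-1.04, 4.18], [0, 3.07], [-2.55, 2.55]. Speed limits (rad/s): [2.22, 2.22, 2.57, 3.14, 3.14, 3.14].

INTERFACE

Orientations are given as [roll, pitch, yaw] about the fixed x, y, z axes, in that order (R = Rz(yaw) Ry(pitch) Rx(roll)).
In Python, from station import ctrl gives the robot as it stands.
- The arm moves only by the tool move_arm, never from a script. Its argument "increments" is a list of rows, each a list of 7 numbers: the opening, from 0 (shut) to 1 (fully open), then the shift along the tool's x, y, z in units of 50 mm (1.0 is 50 mm), then the turn, a rotation vector about the tool's x, y, z in rad. In form: [[claw, tx, ty, tz, rx, ry, rz], ...]. A call has 1 to 20 rows; each row shifts and turns the commanded pose from where the row before left it, along the tool's axes as they then stand; what a row does not reach is not made up. A row lasts 1/10 s, in which the tool goes at most 50 mm and 8.59 degrees, less where a joint would pass 70% of its speed; a pose out of reach is approached as far as the arm can. A call is refused whole if a number of a shift passes 1 or a number of a turn 0.15, either way. A call with a gripper value outside its range is refused whole. The fingers move at their own pace and stop on an object; "force" is the grip in N (left out, the last holds). Time passes only in rows, so rows that do not move let the fingers close. It gives the time, the measured TCP pose, the force, the opening and the grip force at its end, in the units of the state.
- ctrl.get_obs(): the state, without advancing time (a new reading comes with each control period).
- ctrl.camera(name): name is "scene" or "top"; returns a dict with "color" (400x640x3 uint8, blue, green, red), "K" (3x3 intrinsics, pixels), "pose" (4x4, takes a point from camera to world coordinates). Camera axes: x right, y down, z forward; pixel columns grow to the right and rows downward; lengths in m; the calibration is good to about 2 mm. A picture is of the moment at which its call begins. There is no depth.
- ctrl.hand_in(): hands the job in; it is judged then, once.
Trained networks look in a picture, given as the dict that the camera call returned (one of the last four; its "shot" number tells which), for a name from the list of things; names that differ only in an ending like _2 or _b are one class to them, and where a whole thing is asked for, a point or a joint stands for the part that bears it (a point fixed in the world has none). Each returns a list of dicts, best first, with "conf" (0 to 1); they miss things now and then, are a little off and sometimes report something else, mostly with a low value. They report only what shows in the picture. A call takes as long as a camera call.
- ctrl.cut_out(name, picture): "mask" (400x640 bool, what is visible of it) and "centre" ([row, column] in pixels, amid what is visible of it).
The state is a dict: "time_s": time; "qpos": joint angles; "joint_vel": joint speeds; "tau": joint torques, N m; "ee_pos": TCP position; "eef_rot": TCP orientation; "force": force on the tool from outside, world axes, zero at the start; "moment": the same for the moment, N m; "grip_width": finger opening in m; "grip_force": force on a finger pad.
Only numpy, scipy, OpenCV 4.12 (cv2) and the standard library are available. Lean on these libraries where they do the work, as an engineer would, in place of code of your own. Each camera call takes 0.05 s, during which the arm holds its last target. There are 200 camera calls.

TASK

Fit the green control board into the open battery charger: lower it gently onto the four white snap supports with its terminal block at the rear, away from the transformer, and press it down beside each support until all four have clicked through and the board lies flat and fully home. Leave the other things on the bench where they are.

Things in the scene. Friction and masses are not known exactly. Their poses are not given: they have to be found in the camera images.
- charger: Battery charger with its cover off, fixed: yellow tray 230 (x) x 400 (y) mm, rim 32 mm high, tray floor 12 mm above the origin. Origin: underside of its feet, below the middle of the board bay, 3 mm above the bench. x across the tray, +y to the front, z up. Rear rim at y = -115 mm, red front panel (175 mm high) at y = +285 mm. Turned at most 0.3 rad from the world axes.
- transformer (a point): Middle of the charger's transformer: steel core with brown winding, 110 (x) x 92 (y) mm at charger x = 0, y = 169 to 261 mm, its top 104 mm above the charger's origin. The bay between it and the rear rim holds only the four white supports and, 120 mm or more towards the front, a rectifier and an earth stud under 30 mm high.
- charger_seat (a point): Middle of the bay at the height of the supports' shoulders, 30 mm above the charger's origin, axes as the charger's: here the middle of the board's underside must lie, board x and y along charger x and y. Laid down lightly, the board rests on the sloping heads about 8 mm higher; its own weight does not click it. On the shoulders it stops hard.
- post_rl (a point): Axis of the snap support rear, +x side, at its shoulder, charger x = 49, y = -74 mm. White nylon: column 16 mm wide, neck 7.4 mm, split sprung arrow head 14 mm wide 4.7 mm above the shoulder, tapering to 3 mm at 17 mm. Pressing the board beside it with 6 to 12 N (last pair together: to 20 N) over 8 mm brings the hole past the head, down to the shoulder; the head springs out above it, 1.5 mm play.
- post_rr (a point): Axis of the snap support rear, -x side, at its shoulder, charger x = -49, y = -74 mm. White nylon: column 16 mm wide, neck 7.4 mm, split sprung arrow head 14 mm wide 4.7 mm above the shoulder, tapering to 3 mm at 17 mm. Pressing the board beside it with 6 to 12 N (last pair together: to 20 N) over 8 mm brings the hole past the head, down to the shoulder; the head springs out above it, 1.5 mm play.
- post_fl (a point): Axis of the snap support front, +x side, at its shoulder, charger x = 38, y = 74 mm. White nylon: column 16 mm wide, neck 7.4 mm, split sprung arrow head 14 mm wide 4.7 mm above the shoulder, tapering to 3 mm at 17 mm. Pressing the board beside it with 6 to 12 N (last pair together: to 20 N) over 8 mm brings the hole past the head, down to the shoulder; the head springs out above it, 1.5 mm play.
- post_fr (a point): Axis of the snap support front, -x side, at its shoulder, charger x = -38, y = 74 mm. White nylon: column 16 mm wide, neck 7.4 mm, split sprung arrow head 14 mm wide 4.7 mm above the shoulder, tapering to 3 mm at 17 mm. Pressing the board beside it with 6 to 12 N (last pair together: to 20 N) over 8 mm brings the hole past the head, down to the shoulder; the head springs out above it, 1.5 mm play.
- board_sink (a point): Middle of the aluminium heat sink on the loose green control board (0.2 to 0.33 kg), 24.2 mm above the board's underside: the place to grip. Heat sink 28 (x) x 64 (y) x 42 mm high, rising from the board's face. Gripped across x at its middle, the board beside it is bare for 30 mm. The frame is the board's: z up, -y to the terminal block. Lies flat on the mat, 3 mm above the bench.
- board_term (a point): Top middle of the green terminal block (40 x 16 x 17 mm) at the board's rear (-y) end, board y = -74 mm. Board: 120 (x) x 170 (y) x 3.2 mm, flat underside, four 10 mm holes; the pair at the +y end, beside two dark blue capacitors 30 mm high, is closer together, so it fits one way only: terminal block to the charger's rear, capacitors towards the transformer.
- hole_rl (a point): Centre of the board's 10 mm hole (rear, +x side) on its underside, at board x = 49, y = -74 mm from the board's middle; belongs on post_rl.
- press_rl (a point): Bare spot on the board's upper face near hole_rl, at board x = 45, y = -50 mm, for pushing with shut fingertips: free for 13 mm or more each way along x and y to the nearest part; the support's head comes up 24 mm away.
- hole_rr (a point): Centre of the board's 10 mm hole (rear, -x side) on its underside, at board x = -49, y = -74 mm from the board's middle; belongs on post_rr.
- press_rr (a point): Bare spot on the board's upper face near hole_rr, at board x = -45, y = -50 mm, for pushing with shut fingertips: free for 13 mm or more each way along x and y to the nearest part; the support's head comes up 24 mm away.
- hole_fl (a point): Centre of the board's 10 mm hole (front, +x side) on its underside, at board x = 38, y = 74 mm from the board's middle; belongs on post_fl.
- press_fl (a point): Bare spot on the board's upper face near hole_fl, at board x = 34, y = 50 mm, for pushing with shut fingertips: free for 13 mm or more each way along x and y to the nearest part; the support's head comes up 24 mm away.
- hole_fr (a point): Centre of the board's 10 mm hole (front, -x side) on its underside, at board x = -38, y = 74 mm from the board's middle; belongs on post_fr.
- press_fr (a point): Bare spot on the board's upper face near hole_fr, at board x = -34, y = 50 mm, for pushing with shut fingertips: free for 13 mm or more each way along x and y to the nearest part; the support's head comes up 24 mm away.
- meter: Orange digital multimeter lying flat, 190 x 88 x 46 mm; a bystander. Origin: its underside's centre.
- tape: Roll of black insulating tape lying flat, 68 mm across, 19 mm high; a bystander. Origin: its underside's centre.
- screwtray: Grey divided tray of screws, 100 x 160 x 28 mm; a bystander. Origin: its underside's centre.
- screwdriver: Screwdriver with red handle, 210 mm long, 26 mm thick; a bystander. Origin: below its middle, on the bench side.
- oldboard: The scorched old board: brown, 100 x 150 mm, up to 24 mm high, no holes and no heat sink; not to be fitted; a bystander. Origin: its underside's centre.
- jar: White jar with steel lid, 72 mm across, 75 mm high; a bystander. Origin: its underside's centre.

How it is judged:
At the end, for the whole second after the job is handed in: At all four supports the underside of the board is within 1.5 mm above the shoulder (so every head has clicked through) and the right hole is centred on its support within 3 mm; the board is released and at rest (z of hole_rl in the frame of charger between 0.0275 and 0.0315 m and horizontal distance between hole_rl and post_rl below 0.003 m and z of hole_rr in the frame of charger between 0.0275 and 0.0315 m and horizontal distance between hole_rr and post_rr below 0.003 m and z of hole_fl in the frame of charger between 0.0275 and 0.0315 m and horizontal distance between hole_fl and post_fl below 0.003 m and z of hole_fr in the frame of charger between 0.0275 and 0.0315 m and horizontal distance between hole_fr and post_fr below 0.003 m and linear speed of board below 0.02 m/s); the robot touches nothing.
It fails at once if the board is dropped or thrown into the charger: it moves faster than 0.6 m/s within 80 mm above its seat (linear speed of board above 0.6 m/s and horizontal distance between board_sink and charger_seat below 0.06 m and z of board_sink in the frame of charger_seat below 0.104 m).
It fails at once if a bystander (multimeter, tape, screw tray, screwdriver, old board, jar) is shifted by more than 30 mm (distance of any of meter, tape, screwtray, screwdriver, oldboard, jar from where it was at the start of the episode above 0.03 m).
It also fails if it takes over 54 s, if anything falls off the work surface, if the arm or the gripper's body presses on something with over 40 N, if the wrist force passes 120 N, or if a joint passes its speed limit or range.

## Working session

There is one attempt and no reset: what is moved stays moved. The work goes in short steps, Python scripts to look and compute and a tool call to move; the robot and the scene stay as the last step left them, time stands still between calls to the robot, and variables do not carry over. Pictures are saved under pics/ and viewed, at most 10 in all, crops included, and the job is handed in when it is done.

Besides the shell and the picture viewer there is one more tool, called as name([rows], argument=value, ...), one row to a line, values as JSON. move_arm: Moves the arm, as the interface text tells. Its arguments: {"type":"object","properties":{"increments":{"type":"array","items":{"type":"array","items":{"type":"number"}}},"force":{"type":"number"}},"required":["increments"]}

```bash
ls; mkdir -p pics; python3 - <<'E'
from station import ctrl
import cv2,numpy as np
o=ctrl.get_obs();print(o)
for n in("scene","top"):
    p=ctrl.camera(n);cv2.imwrite(f"pics/{n}0.png",p["color"]);print(n,p["K"].tolist(),np.round(p["pose"],4).tolist())
    for t in("charger","transformer","board_sink","board_term","post_rl","post_fl","hole_rl","hole_fl","hole_rr","hole_fr","post_rr","post_fr"):
        print(t,[(round(d["conf"],2),np.round(d["centre"],1).tolist(),int(d["mask"].sum())) for d in ctrl.cut_out(t,p)][:4])
E
```

```text
pics
{'time_s': 0.0, 'qpos': array([ 1.16739475e+00,  3.00465981e-01,  1.52155076e+00,  1.50325907e-05,
        1.32069401e+00, -6.66053865e-02]), 'joint_vel': array([-0.00273469,  0.00148491, -0.0003144 , -0.00032305, -0.00293022,
        0.00017915]), 'tau': array([ 6.77444186e-04, -5.31812632e+01, -3.52731407e+01,  7.08115473e-02,
        2.43827188e-02, -1.06435341e-04]), 'ee_pos': array([0.18165983, 0.51887038, 0.20490196]), 'eef_rot': array([-3.14047801e+00, -8.89443199e-05,  2.80479269e+00]), 'force': array([-0.284169  , -0.76639204, -0.06848597]), 'moment': array([ 0.05563519, -0.09087922,  0.00833516]), 'grip_force': 0.0, 'grip_width': 0.09406693754144947}
scene [[400.9570920426616, 0.0, 322.31354357974516], [0.0, 400.9570920426616, 194.78075782434445], [0.0, 0.0, 1.0]] [[0.3057, 0.6611, -0.6852, 1.3835], [0.9521, -0.2117, 0.2206, -0.3401], [0.0008, -0.7198, -0.6941, 0.9379], [0.0, 0.0, 0.0, 1.0]]
charger [(0.69, [174.8, 408.5], 7721)]
transformer [(0.67, [171.6, 406.3], 7799)]
board_sink [(0.69, [223.8, 261.1], 1599)]
board_term [(0.7, [223.0, 260.2], 1612)]
post_rl [(0.77,
[... 528 characters left out ...]
[[0.0078, -0.9763, 0.2162, 0.306], [-1.0, -0.0074, 0.0027, -0.0863], [-0.001, -0.2163, -0.9763, 1.2264], [0.0, 0.0, 0.0, 1.0]]
charger [(0.77, [240.9, 196.4], 15442)]
transformer [(0.68, [241.0, 197.5], 15432), (0.22, [226.9, 385.4], 2659)]
board_sink [(0.84, [223.6, 385.2], 2721)]
board_term [(0.61, [226.9, 383.8], 2559)]
post_rl [(0.85, [239.7, 196.9], 15292)]
post_fl [(0.92, [238.5, 197.2], 15396)]
hole_rl [(0.94, [222.7, 383.6], 2778)]
hole_fl [(0.56, [226.6, 386.2], 2694)]
hole_rr [(0.92, [225.7, 386.9], 2725)]
hole_fr [(0.8, [223.3, 383.8], 2641), (0.49, [240.7, 199.8], 15531)]
post_rr [(0.96, [240.1, 195.2], 15199)]
post_fr [(0.98, [238.2, 199.2], 15280), (0.41, [224.5, 385.8], 2736)]
```

```bash
python3 - <<'E'
import cv2
a=cv2.imread("pics/top0.png")[80:340,60:480]
cv2.imwrite("pics/v1.png",cv2.resize(a,(798,494),interpolation=cv2.INTER_CUBIC))
E
```

```text
(no output)
```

View pics/v1.png

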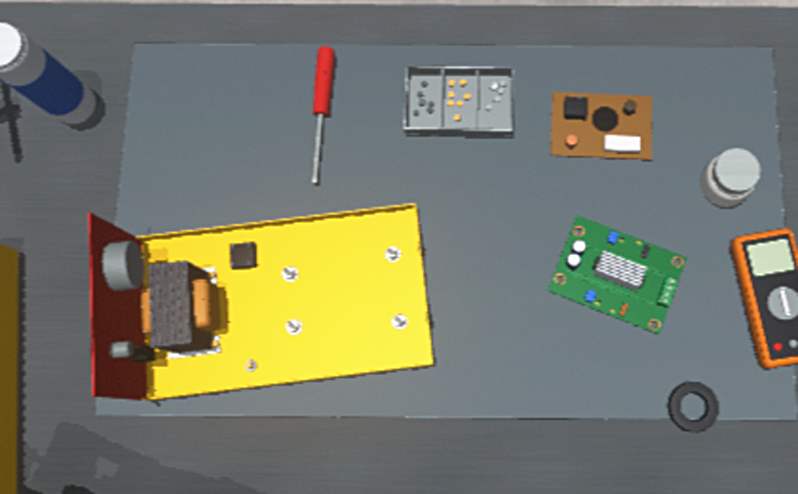

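View pics/scene0.png

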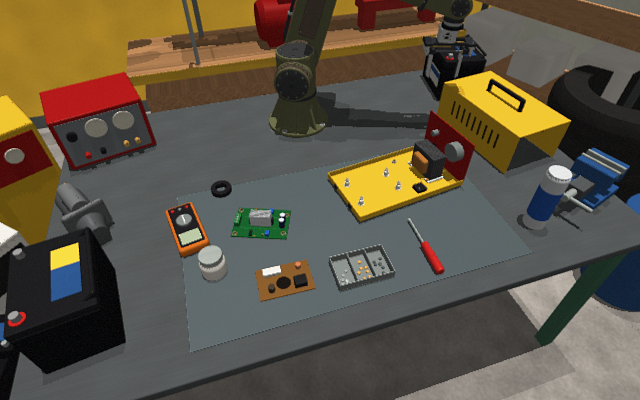

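```bash
cat > h.py <<'E'
import cv2,numpy as np
from scipy.optimize import least_squares
def proj(p,P):
    T=p["pose"];c=(np.atleast_2d(P)-T[:3,3])@T[:3,:3];u=c@p["K"].T;return u[:,:2]/u[:,2:]
POST=dict(rl=(49,-74),rr=(-49,-74),fl=(38,74),fr=(-38,74))
def W(q,P,z0):  # planar pose q=(x,y,yaw), local pts (m) -> world
    c,s=np.cos(q[2]),np.sin(q[2]);P=np.atleast_2d(P).astype(float)
    return np.c_[q[0]+c*P[:,0]-s*P[:,1],q[1]+s*P[:,0]+c*P[:,1],z0+P[:,2]]
def unproj(p,uv,z):
    d=p["pose"][:3,:3]@np.linalg.inv(p["K"])@[uv[0],uv[1],1];t=p["pose"][:3,3];return t+d*(z-t[2])/d[2]
def ring(x,y,r,z):
    a=np.linspace(0,2*np.pi,24,endpoint=False);return np.c_[x+r*np.cos(a),y+r*np.sin(a),0*a+z]
def hullmask(p,pts,o,S,n):  # supersampled filled hull
    h=cv2.convexHull(((proj(p,pts)-o)*S*16).astype(np.int32));m=np.zeros((n*S,n*S),np.uint8);cv2.fillPoly(m,[h],1,shift=4);return m
def post_centroid(p,q,k):
    x,y=np.array(POST[k])/1e3;o=proj(p,W(q,[x,y,.03],.003))[0]-15;S=8;M=0
    for a,b in(((8,12),(8,30)),((3.7,30),(3.7,35)),((7,34.7),(1.5,47))):
        pts=np.r_[ring(x,y,a[0]/1e3,a[1]/1e3),ring(x,y,b[0]/1e3,b[1]/1e3)];M=M|hullmask(p,W(q,pts,.003),o,S,30)
    v,u=np.nonzero(M);return o+np.array([u.mean(),v.mean()])/S
def charger_fit(p,seeds):
    """seeds: rough pixel per post. white blob centroids -> pose"""
    b=p["color"].astype(float);obs={}
    for k,(u,v) in seeds.items():
        u,v=int(u),int(v);w=b[v-9:v+10,u-9:u+10,0]
        w=np.clip(w-70,0,None);yy,xx=np.mgrid[v-9:v+10,u-9:u+10];obs[k]=np.array([(w*xx).sum(),(w*yy).sum()])/w.sum()
    return obs
E
python3 - <<'E'
from h import *
t=cv2.imread("pics/top0.png");s=cv2.imread("pics/scene0.png")
a=cv2.resize(t[205:260,190:290],None,fx=5,fy=5,interpolation=cv2.INTER_NEAREST)
b=cv2.resize(t[185:265,340:430],None,fx=5,fy=5,interpolation=cv2.INTER_NEAREST)[:275+125]
c=cv2.resize(s[150:220,320:445],None,fx=3,fy=3,interpolation=cv2.INTER_NEAREST)
d=cv2.resize(s[195:245,220:300],None,fx=4,fy=4,interpolation=cv2.INTER_NEAREST)
M=np.zeros((600,800,3),np.uint8);M[:275,:500]=a;M[275:485,:375]=c;M[:0]=0
bb=b[:, :300*1];M[200:600,500:800]=b[:,:300];M[:200,500:800]=d[:,:300]
cv2.imwrite("pics/v2.png",M)
print(t[205:260:5,190:290:8,0])
E
```

```text
[[ 51  55  57  60  58  62  62  62  64  64  65  68 129]
 [ 71  57  59  58  60  62  63  63  65  66  69  66 129]
 [ 73  58  59  58  61  60  61  64  63 128 166  67 130]
 [ 30  58  59 141  63  62  63  63  67  68  66  70 130]
 [ 57  58  55 118  63  64  62  64  68  69  68  67 132]
 [ 59  59  60  60  61  62  66  67  68  69  70  71 131]
 [ 60  59  62  62  62  62  68  70  66  72  70  72 134]
 [ 59  58  62  63  64  67  66  68  69  72  71  71 108]
 [ 59  60  62  61  64  68  69  68  71  70 145  75  62]
 [ 60  62  62 240  66  67  68  68  74  74 146  76  36]
 [ 59  61  65 255  67  69  69  72  73  76  72  75  54]]
```

View pics/v2.png

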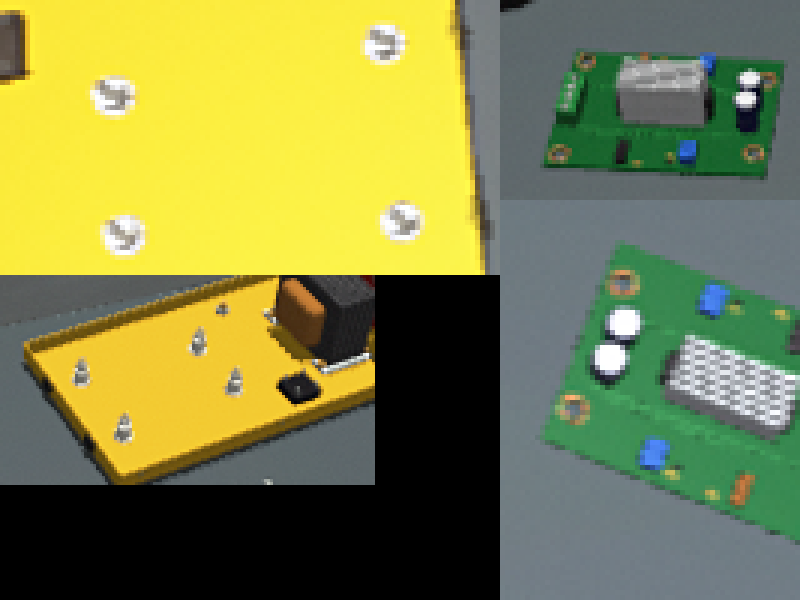

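```bash
cat >> h.py <<'E'
TOPS=dict(fl=(212.4,224.2),fr=(214.8,252),rl=(266.8,213.6),rr=(270.4,249))
SCS=dict(rl=(361,201.7),fl=(398.3,185.7),rr=(347.3,182.7),fr=(386,172))
def blob(p,seed):
    hs=cv2.cvtColor(p["color"],cv2.COLOR_BGR2HSV);m=(hs[...,1]<120).astype(np.uint8)
    u,v=np.round(seed).astype(int);k=np.zeros_like(m);k[v-9:v+10,u-7:u+8]=m[v-9:v+10,u-7:u+8]
    n,l,st,ce=cv2.connectedComponentsWithStats(k);i=1+np.argmin(np.linalg.norm(ce[1:]-seed,axis=1));
    return ce[i]+0.0,st[i,4]
def board_green(p,roi):
    hs=cv2.cvtColor(p["color"],cv2.COLOR_BGR2HSV);m=cv2.inRange(hs,(40,90,30),(85,255,255))
    k=np.zeros_like(m);x0,y0,x1,y1=roi;k[y0:y1,x0:x1]=m[y0:y1,x0:x1]
    n,l,st,ce=cv2.connectedComponentsWithStats(k);i=1+np.argmax(st[1:,4]);pts=np.argwhere(l==i)[:,::-1]
    h=cv2.convexHull(pts.astype(np.int32));f=np.zeros_like(m);cv2.fillConvexPoly(f,h,1);return f
def moments(m,o=(0,0),S=1):
    M=cv2.moments(m,True);c=np.array([M["m10"],M["m01"]])/M["m00"]
    return np.r_[(c+.5)/S-.5+o,.5*np.arctan2(2*M["mu11"],M["mu20"]-M["mu02"]),M["m00"]/S/S]
BOX=np.array([(x,y,z) for x in(-.06,.06) for y in(-.085,.085) for z in(0,.0032)])
def board_model(p,q,z0):
    o=np.floor(proj(p,W(q,[[0,0,0]],z0))[0])-60;return moments(hullmask(p,W(q,BOX,z0),o,8,120),o,8)
E
python3 - <<'E'
from h import *
from station import ctrl
P={n:ctrl.camera(n) for n in("top","scene")}
ob={}
for n,S in(("top",TOPS),("scene",SCS)):
    for k in S: ob[n,k]=blob(P[n],np.array(S[k]));print(n,k,ob[n,k])
def res(q,cams):return np.concatenate([post_centroid(P[n],q,k)-ob[n,k][0] for n in cams for k in POST])
g=unproj(P["top"],(241,235),.03);print(g)
for c in(("top",),("scene",),("top","scene")):
    r=least_squares(res,[g[0],g[1],.05],args=(c,),diff_step=1e-2,x_scale=[.01,.01,.05]);print(c,r.x,np.round(r.fun.reshape(-1,2),2).tolist())
m=board_green(P["top"],(335,180,435,270));o=moments(m);print(o)
g=unproj(P["top"],o[:2],.005)
r=least_squares(lambda q:(board_model(P["top"],q,.003)-o)[:3]*[1,1,30],[g[0],g[1],-.35],diff_step=1e-2);print(r.x,r.fun,board_model(P["top"],r.x,.003))
q=r.x
for n in P:
  hs=cv2.cvtColor(P[n]["color"],cv2.COLOR_BGR2HSV);m=cv2.inRange(hs,(5,60,60),(25,255,255))
  for k in POST:
    h=np.r_[np.array(POST[k])/1e3,.0032];u=proj(P[n],W(q,h,.003))[0];c=np.round(u).astype(int)
    w=m[c[1]-5:c[1]+6,c[0]-5:c[0]+6];yy,xx=np.nonzero(w);print(n,k,u,c-5+[(xx.min()+xx.max())/2,(yy.min()+yy.max())/2]-u,c-5+[xx.mean(),yy.mean()]-u,len(xx))
E
```

```text
top fl (array([212.21311475, 223.70491803]), np.int32(61))
top fr (array([214.32258065, 251.53225806]), np.int32(62))
top rl (array([266.28813559, 213.33898305]), np.int32(59))
top rr (array([270.       , 248.9516129]), np.int32(62))
scene rl (array([360.9375, 201.1875]), np.int32(48))
scene fl (array([397.85714286, 185.69047619]), np.int32(42))
scene rr (array([346.78571429, 182.47619048]), np.int32(42))
scene fr (array([385.73809524, 172.33333333]), np.int32(42))
[0.48603524 0.12455657 0.03      ]
('top',) [0.48888229 0.12629583 0.12957589] [[0.15, -0.15], [0.0, 0.05], [-0.04, -0.02], [-0.11, 0.11]]
('scene',) [0.49241572 0.12545505 0.1319284 ] [[-0.03, -0.03], [-0.13, 0.14], [0.05, -0.04], [0.11, -0.1]]
('top', 'scene') [0.48975602 0.12624946 0.13014052] [[0.17, -0.48], [0.03, -0.29], [-0.01, -0.33], [-0.07, -0.2], [-0.15, -0.65], [-0.18, -0.45], [-0.07, -0.57], [0.06, -0.6]]
[3.84636266e+02 2.24042729e+02 3.85748791e-01 2.78500000e+03]
[ 0.52282511 -0.26367303 -0.3771994 ] [-0.01659429  0.02825128  0.00815811] [3.84619671e+02 2.24070980e+02 3.86020728e-01 2.71934375e+03]
top rl [416.46413615 217.72768152] [-0.46413615 -0.72768152] [ 0.11919718 -0.72768152] 12
top rr [404.39444973 250.78519159] [-0.39444973 -0.28519159] [-0.53730687 -0.71376302] 14
top fl [364.59393262 201.60672603] [-0.09393262 -0.60672603] [-0.52726595 -0.40672603] 15
top fr [354.70453837 226.74709557] [-0.20453837 -0.24709557] [-0.10453837 -0.4804289 ] 15
scene rl [234.28571074 232.84985937] [ 0.21428926 -0.34985937] [ 0.38095592 -0.29430381] 9
scene rr [241.10269064 209.71344481] [0.39730936 0.28655519] [0.39730936 0.45322186] 6
scene fl [283.02212741 232.58865263] [-0.02212741 -0.08865263] [-0.02212741 -0.01722405] 7
scene fr [286.28727181 214.44790035] [0.21272819 0.05209965] [ 0.37939486 -0.22567812] 9
```

```bash
cat >> h.py <<'E'
from scipy.spatial.transform import Rotation as Ro
def plan(wps,start=None,dec=2):
    from station import ctrl
    o=ctrl.get_obs();p=np.array(o["ee_pos"]);R=Ro.from_euler("xyz",o["eef_rot"]);rows=[]
    for x,y,z,yaw,claw,n in wps:
        p0=p.copy();t=np.array([x,y,z]);Rt=Ro.from_euler("xyz",[np.pi,0,yaw]);
        for i in range(n):
            d=R.inv().apply((t-p)/(n-i))/.05;w=(R.inv()*Rt).as_rotvec()/(n-i)
            d=np.round(d,dec);w=np.round(w,3);rows.append([claw,*d.tolist(),*w.tolist()])
            p=p+R.apply(d*.05);R=R*Ro.from_rotvec(w)
    print(len(rows),str(rows).replace(" ","").replace("-0.0,","0,").replace("0.0,","0,") if 0 else str([[round(v,3)+0 for v in r] for r in rows]).replace(" ","").replace(".0,",",").replace(".0]","]"))
    print("end",p,R.as_euler("xyz"))
E
python3 - <<'E'
from h import *
from station import ctrl
P=ctrl.camera("top");o=moments(board_green(P,(335,180,435,270)))
f=lambda q:(board_model(P,q,.003)+[.4375,.4375,0,0]-o)[:3]*[1,1,30]
r=least_squares(f,[.524,-.2625,-.377],diff_step=1e-2);print(r.x,r.fun)
b=r.x;y=b[2]+np.pi/2
plan([(.34,.13,.25,2.0,1,12),(b[0],b[1],.15,y,.6,12)])
E
```

```text
[ 0.52406427 -0.26253935 -0.37179125] [ 0.01036657 -0.0159168  -0.00650702]
24 [[1,-0.46,-0.52,-0.07,0,0,0.067],[1,-0.5,-0.49,-0.07,0,0,0.067],[1,-0.53,-0.46,-0.08,0,0,0.067],[1,-0.56,-0.42,-0.07,0,0,0.067],[1,-0.59,-0.38,-0.08,0,0,0.067],[1,-0.61,-0.34,-0.07,0,0,0.067],[1,-0.63,-0.3,-0.08,0,0,0.067],[1,-0.65,-0.26,-0.07,0,0,0.067],[1,-0.67,-0.22,-0.08,0,0,0.067],[1,-0.68,-0.17,-0.07,0,0,0.067],[1,-0.69,-0.13,-0.08,0,0,0.067],[1,-0.69,-0.08,-0.07,0,0,0.068],[0.6,-0.72,0.01,0.17,0,0,0.067],[0.6,-0.72,0.05,0.17,0,0,0.067],[0.6,-0.72,0.1,0.17,0,0,0.067],[0.6,-0.71,0.15,0.17,0,0,0.067],[0.6,-0.69,0.2,0.16,0,0,0.067],[0.6,-0.68,0.24,0.17,0,0,0.067],[0.6,-0.66,0.29,0.16,0,0,0.066],[0.6,-0.64,0.33,0.17,0,0,0.067],[0.6,-0.62,0.38,0.16,0,0,0.066],[0.6,-0.59,0.42,0.17,0,0,0.067],[0.6,-0.57,0.45,0.16,0,0,0.066],[0.6,-0.53,0.49,0.17,0,0,0.067]]
end [ 0.52399451 -0.26253716  0.14996457] [-3.14159202e+00  4.35588654e-05  1.19879491e+00]
```

move_arm([
  [1, -0.46, -0.52, -0.07, 0, 0, 0.067],
  [1, -0.5, -0.49, -0.07, 0, 0, 0.067],
  [1, -0.53, -0.46, -0.08, 0, 0, 0.067],
  [1, -0.56, -0.42, -0.07, 0, 0, 0.067],
  [1, -0.59, -0.38, -0.08, 0, 0, 0.067],
  [1, -0.61, -0.34, -0.07, 0, 0, 0.067],
  [1, -0.63, -0.3, -0.08, 0, 0, 0.067],
  [1, -0.65, -0.26, -0.07, 0, 0, 0.067],
  [1, -0.67, -0.22, -0.08, 0, 0, 0.067],
  [1, -0.68, -0.17, -0.07, 0, 0, 0.067],
  [1, -0.69, -0.13, -0.08, 0, 0, 0.067],
  [1, -0.69, -0.08, -0.07, 0, 0, 0.068],
  [0.6, -0.72, 0.01, 0.17, 0, 0, 0.067],
  [0.6, -0.72, 0.05, 0.17, 0, 0, 0.067],
  [0.6, -0.72, 0.1, 0.17, 0, 0, 0.067],
  [0.6, -0.71, 0.15, 0.17, 0, 0, 0.067],
  [0.6, -0.69, 0.2, 0.16, 0, 0, 0.067],
  [0.6, -0.68, 0.24, 0.17, 0, 0, 0.067],
  [0.6, -0.66, 0.29, 0.16, 0, 0, 0.066],
  [0.6, -0.64, 0.33, 0.17, 0, 0, 0.067],
])

```text
time_s: 3.45
ee_pos: [0.4627, -0.133, 0.1827]
eef_rot: [3.141, 0.0, 1.462]
force: [0.5, 0.2, 0.2]
grip_width: 0.0565
grip_force: 0.0
```

move_arm([
  [0.6, -0.62, 0.38, 0.16, 0, 0, 0.066],
  [0.6, -0.59, 0.42, 0.17, 0, 0, 0.067],
  [0.6, -0.57, 0.45, 0.16, 0, 0, 0.066],
  [0.6, -0.53, 0.49, 0.17, 0, 0, 0.067],
  [0.6, 0, 0, 0, 0, 0, 0],
  [0.6, 0, 0, 0, 0, 0, 0],
])

```text
time_s: 4.05
ee_pos: [0.5237, -0.2627, 0.1494]
eef_rot: [-3.141, -0.0, 1.198]
force: [-0.6, 0.7, 0.3]
grip_width: 0.0562
grip_force: 0.0
```

```bash
python3 - <<'E'
from h import *
plan([(.524,-.2625,.04,1.199,.6,4),(.524,-.2625,.012,1.199,.6,3)])
from station import ctrl
cv2.imwrite("pics/s1.png",cv2.resize(ctrl.camera("scene")["color"][130:270,160:360],None,fx=3,fy=3))
cv2.imwrite("pics/t1.png",ctrl.camera("top")["color"])
E
```

```text
7 [[0.6,0,0,0.55,0,0,0],[0.6,0,0,0.55,0,0,0],[0.6,0,0,0.54,-0.001,0,0],[0.6,0,0.01,0.55,0,0,-0.001],[0.6,0,0,0.19,0,0,0],[0.6,0,0,0.18,0,0,0],[0.6,0,0,0.19,0,0,0]]
end [ 0.52414007 -0.26281016  0.01185997] [-3.14150587e+00 -2.60018104e-04  1.19949882e+00]
```

View pics/s1.png

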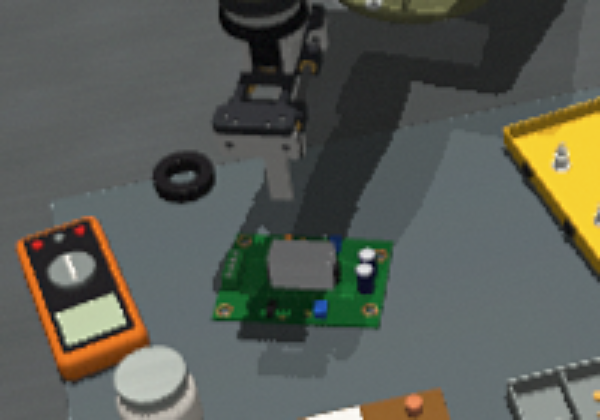

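move_arm([
  [0.6, 0, 0, 0.55, 0, 0, 0],
  [0.6, 0, 0, 0.55, 0, 0, 0],
  [0.6, 0, 0, 0.54, 0, 0, 0],
  [0.6, 0, 0.01, 0.55, 0, 0, 0],
  [0.6, 0, 0, 0.19, 0, 0, 0],
  [0.6, 0, 0, 0.18, 0, 0, 0],
  [0.6, 0, 0, 0.19, 0, 0, 0],
  [0.6, 0, 0, 0, 0, 0, 0],
])

```text
time_s: 4.95
ee_pos: [0.5244, -0.2625, 0.0122]
eef_rot: [-3.141, -0.0, 1.199]
force: [-0.4, 1.2, -0.5]
grip_width: 0.0561
grip_force: 0.0
```

move_arm([
  [0.25, 0, 0, 0, 0, 0, 0],
  [0.25, 0, 0, 0, 0, 0, 0],
  [0.2, 0, 0, 0, 0, 0, 0],
  [0.2, 0, 0, 0, 0, 0, 0],
  [0.2, 0, 0, 0, 0, 0, 0],
  [0.2, 0, 0, 0, 0, 0, 0],
], force=25)

```text
time_s: 5.55
ee_pos: [0.5247, -0.2628, 0.0128]
eef_rot: [3.141, 0.0, 1.199]
force: [-0.4, 0.3, 4.7]
grip_width: 0.0279
grip_force: 25.0
```

```bash
python3 - <<'E'
from h import *
plan([(.524,-.263,.10,1.199,.2,5),(.489,.1263,.10,1.700,.2,14)])
E
```

```text
19 [[0.2,0,0,-0.35,0,0,0],[0.2,0,0,-0.35,0,0,0],[0.2,0,0,-0.35,0,0,0],[0.2,0,-0.01,-0.35,0,0,0],[0.2,-0.01,0,-0.34,0.001,0,0],[0.2,0.5,-0.25,0,0,0,-0.036],[0.2,0.51,-0.23,0,0,0,-0.036],[0.2,0.52,-0.21,0,0,0,-0.036],[0.2,0.52,-0.19,0,0,0,-0.036],[0.2,0.53,-0.17,0,0,0,-0.036],[0.2,0.54,-0.16,0,0,0,-0.036],[0.2,0.54,-0.14,0,0,0,-0.036],[0.2,0.55,-0.12,0,0,0,-0.036],[0.2,0.55,-0.1,0,0,0,-0.036],[0.2,0.55,-0.08,0,0,0,-0.035],[0.2,0.56,-0.05,0,0,0,-0.036],[0.2,0.56,-0.04,0,0,0,-0.035],[0.2,0.55,-0.02,0,0,0,-0.036],[0.2,0.56,0.01,0,0,0,-0.035]]
end [0.48904749 0.12645825 0.09987472] [-3.14121993e+00 -1.00689782e-04  1.69969062e+00]
```

move_arm([
  [0.2, 0, 0, -0.35, 0, 0, 0],
  [0.2, 0, 0, -0.35, 0, 0, 0],
  [0.2, 0, 0, -0.35, 0, 0, 0],
  [0.2, -0.01, -0.01, -0.35, 0, 0, 0],
  [0.2, 0, 0, -0.34, 0, 0, 0],
  [0.2, 0.5, -0.25, 0, 0, 0, -0.036],
  [0.2, 0.51, -0.23, 0, 0, 0, -0.036],
  [0.2, 0.52, -0.21, 0, 0, 0, -0.036],
  [0.2, 0.52, -0.19, 0, 0, 0, -0.036],
  [0.2, 0.53, -0.17, 0, 0, 0, -0.036],
  [0.2, 0.54, -0.16, 0, 0, 0, -0.036],
  [0.2, 0.54, -0.14, 0, 0, 0, -0.036],
  [0.2, 0.55, -0.12, 0, 0, 0, -0.036],
  [0.2, 0.55, -0.1, 0, 0, 0, -0.036],
  [0.2, 0.55, -0.08, 0, 0, 0, -0.035],
  [0.2, 0.56, -0.05, 0, 0, 0, -0.036],
  [0.2, 0.56, -0.04, 0, 0, 0, -0.035],
  [0.2, 0.55, -0.02, 0, 0, 0, -0.036],
  [0.2, 0.56, 0.01, 0, 0, 0, -0.035],
  [0.2, 0, 0, 0, 0, 0, 0],
])

```text
time_s: 7.55
ee_pos: [0.4882, 0.1289, 0.0991]
eef_rot: [-3.141, -0.0, 1.704]
force: [0.6, 0.2, -2.6]
grip_width: 0.0277
grip_force: 25.0
```

```bash
cat > look.py <<'E'
import sys
from h import *
from station import ctrl
o=ctrl.get_obs();z0=o["ee_pos"][2]-.0095;print(o["ee_pos"],o["eef_rot"],o["force"],o["grip_force"])
P={n:ctrl.camera(n) for n in("top","scene")}
a=cv2.resize(P["top"]["color"][180:290,170:300],None,fx=4,fy=4);b=cv2.resize(P["scene"]["color"][110:230,320:440],None,fx=4,fy=4)
M=np.zeros((560,800,3),np.uint8);M[:440,:400]=a[:,60:460];M[:480,400:]=b[:,40:440];cv2.imwrite(sys.argv[1],M)
q=np.array([o["ee_pos"][0],o["ee_pos"][1],o["eef_rot"][2]-np.pi/2])
for n in P:
  hs=cv2.cvtColor(P[n]["color"],cv2.COLOR_BGR2HSV);m=cv2.inRange(hs,(3,60,40),(22,230,255))
  for k in POST:
    h=np.r_[np.array(POST[k])/1e3,.0032];u=proj(P[n],W(q,h,z0))[0];c=np.round(u).astype(int)
    w=m[c[1]-5:c[1]+6,c[0]-5:c[0]+6];yy,xx=np.nonzero(w)
    if len(xx):print(n,k,u.round(1),(c-5+[xx.mean(),yy.mean()]-u).round(2),len(xx))
E
python3 look.py pics/l1.png
```

```text
[0.48822244 0.12890977 0.09914794] [-3.14097657e+00 -3.10256855e-04  1.70365963e+00] [ 0.60562269  0.18745704 -2.62841552] 24.989984035491943
top rl [262.3 208.1] [-0.74  0.75] 16
top rr [266.1 245.9] [ 1.07 -0.11] 22
scene rl [362.9 185.1] [0.06 2.91] 36
scene rr [348.1 166.8] [-3.12  2.75] 18
scene fl [401.  169.8] [0.27 1.95] 9
```

View pics/l1.png

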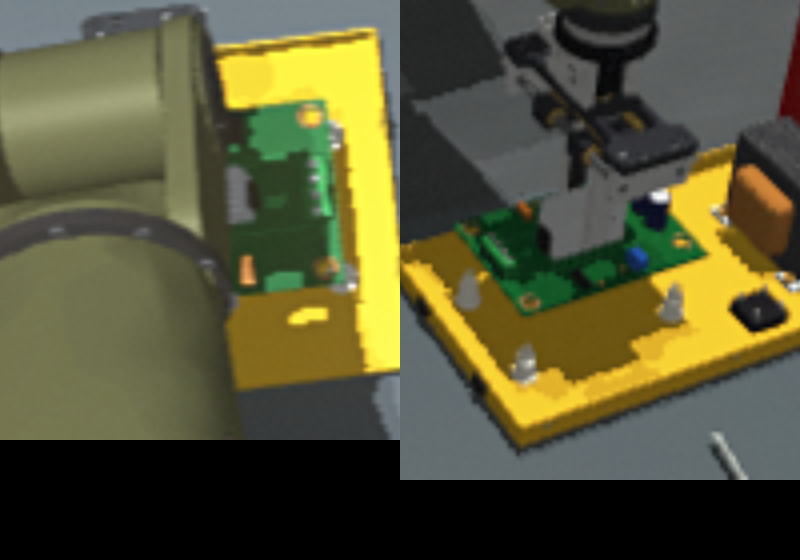

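```bash
python3 - <<'E'
from h import *
from station import ctrl
print(ctrl.get_obs()["ee_pos"])
plan([(.4895,.1270,.063,1.700,.2,6)])
E
```

```text
[0.48854773 0.12670034 0.09912479]
6 [[0.2,0,0,0.12,0,0,0],[0.2,0,0,0.12,0,0,0],[0.2,0,0.01,0.12,0,0,0],[0.2,0,0,0.12,0,0,0],[0.2,0,0.01,0.12,0,0,0],[0.2,0,0,0.12,-0.001,0,0.001]]
end [0.48951413 0.12681937 0.06312407] [3.14132378e+00 1.96575665e-04 1.69960280e+00]
```

move_arm([
  [0.2, 0, 0.01, 0.12, 0, 0, 0],
  [0.2, 0, 0.01, 0.12, 0, 0, 0],
  [0.2, 0, 0.01, 0.12, 0, 0, 0],
  [0.2, 0, 0, 0.12, 0, 0, 0],
  [0.2, 0, 0, 0.12, 0, 0, 0],
  [0.2, 0, 0, 0.12, 0, 0, 0],
  [0.2, 0, 0, 0, 0, 0, 0],
  [0.2, 0, 0, 0, 0, 0, 0],
  [0.2, 0, 0, 0, 0, 0, 0],
])

```text
time_s: 8.55
ee_pos: [0.4905, 0.1268, 0.0637]
eef_rot: [3.141, -0.0, 1.7]
force: [-0.5, -0.3, -2.7]
grip_width: 0.0279
grip_force: 25.0
```

```bash
python3 look.py pics/l2.png
```

```text
[0.49050486 0.12678405 0.06370507] [ 3.14111280e+00 -2.77833233e-05  1.69983250e+00] [-0.45554856 -0.28015891 -2.67083616] 24.98988389968872
top rl [264.9 210.1] [1.13 0.77] 19
top rr [268.5 246.9] [1.3  0.14] 13
scene rl [361.6 193.9] [0.24 2.86] 26
scene rr [347.2 175.5] [-2.14 -2.21] 43
scene fl [399.2 178.6] [0.29 1.99] 8
```

View pics/l2.png

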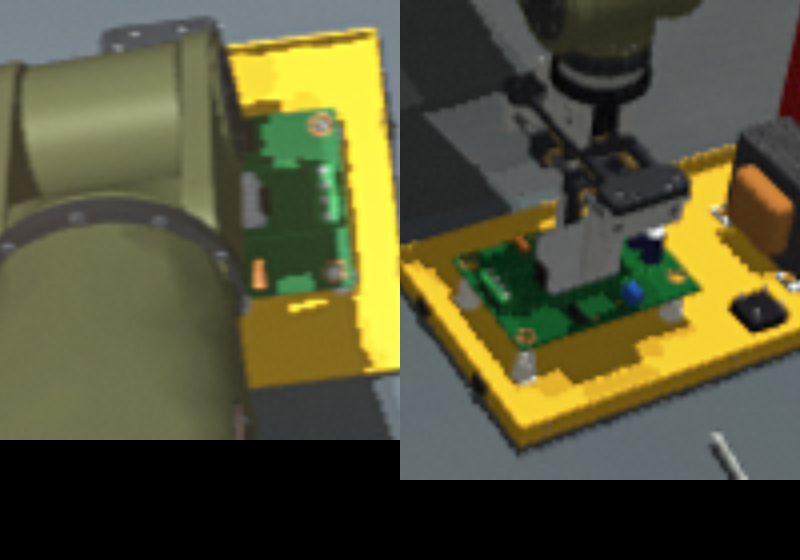

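move_arm([
  [0.2, -0.01, 0, 0.04, 0, 0, 0],
  [0.2, 0, -0.01, 0.04, 0, 0, 0],
  [0.2, 0, 0, 0.04, 0, 0, 0],
  [0.2, 0, 0, 0.04, 0, 0, 0],
  [0.2, 0, 0, 0.04, 0, 0, 0],
  [0.2, 0, 0, 0, 0, 0, 0],
  [0.2, 0, 0, 0, 0, 0, 0],
])

```text
time_s: 9.35
ee_pos: [0.4903, 0.1264, 0.0536]
eef_rot: [3.14, -0.0, 1.7]
force: [4.6, 3.1, -1.1]
grip_width: 0.0278
grip_force: 25.0
```

move_arm([
  [0.2, 0, 0, 0.02, 0, 0, 0],
  [0.2, 0, 0, 0.02, 0, 0, 0],
  [0.2, 0, 0, 0, 0, 0, 0],
  [0.2, 0, 0, 0, 0, 0, 0],
])

```text
time_s: 9.75
ee_pos: [0.4908, 0.1266, 0.0521]
eef_rot: [3.139, -0.001, 1.7]
force: [4.5, 5.5, 1.1]
grip_width: 0.0276
grip_force: 25.0
```

move_arm([
  [0.2, 0.01, 0.01, 0, 0, 0, 0],
  [0.2, 0.01, 0.01, 0, 0, 0, 0],
  [0.2, 0, 0, 0, 0, 0, 0],
  [0.2, 0, 0, 0, 0, 0, 0],
])

```text
time_s: 10.15
ee_pos: [0.4908, 0.1273, 0.0515]
eef_rot: [3.141, 0.0, 1.7]
force: [1.9, 1.8, 1.4]
grip_width: 0.0277
grip_force: 25.0
```

move_arm([
  [0.2, 0.01, 0.01, 0, 0, 0, 0],
  [0.2, 0, 0, 0.02, 0, 0, 0],
  [0.2, 0, 0, 0, 0, 0, 0],
  [0.2, 0, 0, 0, 0, 0, 0],
])

```text
time_s: 10.55
ee_pos: [0.4911, 0.1275, 0.0506]
eef_rot: [-3.141, 0.001, 1.7]
force: [0.1, -3.2, 6.8]
grip_width: 0.0278
grip_force: 25.0
```

```bash
python3 look.py pics/l3.png
```

```text
[0.49108135 0.12749171 0.05062645] [-3.14111877e+00  5.98610944e-04  1.69985563e+00] [ 0.11282572 -3.15326257  6.78294183] 24.998503625392914
top rl [265.2 210.9] [-0.07  0.65] 16
top rr [268.8 247.3] [2.24 1.67] 15
scene rl [361.6 196.9] [0.71 2.48] 26
scene rr [347.3 178.5] [-2.   -1.85] 50
scene fl [399.  181.6] [0.54 1.99] 8
```

View pics/l3.png

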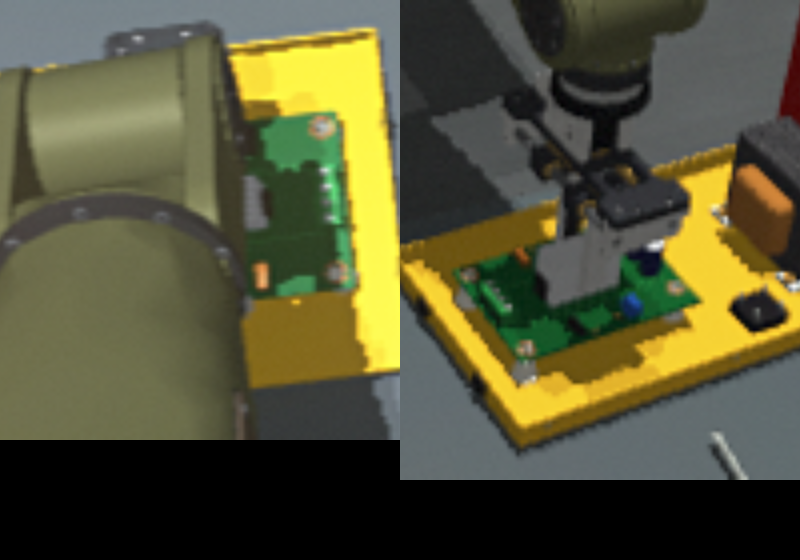

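move_arm([
  [0.4, 0, 0, 0, 0, 0, 0],
  [0.55, 0, 0, 0, 0, 0, 0],
  [0.55, 0, 0, 0, 0, 0, 0],
  [0.55, 0, 0, 0, 0, 0, 0],
  [0.55, 0, 0, -0.3, 0, 0, 0],
  [0.55, 0, 0, -0.5, 0, 0, 0],
  [0.4, 0, 0, -0.5, 0, 0, 0],
  [0, 0, 0, 0, 0, 0, 0],
  [0, 0, 0, 0, 0, 0, 0],
])

```text
time_s: 11.55
ee_pos: [0.4911, 0.1279, 0.1154]
eef_rot: [3.141, -0.0, 1.7]
force: [-0.2, -0.7, -0.8]
grip_width: 0.031
grip_force: 0.0
```

```bash
python3 - <<'E'
from h import *
q=(.4908,.1274,.1299)
for k,v in dict(rl=(46,-50),rr=(-46,-50),fl=(36,50),fr=(-36,50)).items(): print(k,W(q,[v[0]/1e3,v[1]/1e3,0],0).round(4))
a=W(q,[.046,-.05,0],0)[0]
plan([(a[0],a[1],.08,1.70,0,5),(a[0],a[1],.053,1.70,0,4)])
from station import ctrl
print(ctrl.get_obs()["force"])
E
```

```text
rl [[0.5429 0.0838 0.    ]]
rr [[0.4517 0.0719 0.    ]]
fl [[0.52   0.1816 0.    ]]
fr [[0.4486 0.1723 0.    ]]
9 [[0,-0.2,0.18,0.14,0,0,0],[0,-0.2,0.18,0.14,0,0,0],[0,-0.2,0.18,0.14,0,0,0],[0,-0.2,0.19,0.14,0,0,0],[0,-0.21,0.18,0.15,0,0,0],[0,0,0,0.13,0,0,0],[0,0,0,0.14,0,0,0],[0,0,0,0.13,0,0,0],[0,0,0,0.14,0,0,0]]
end [0.54278823 0.08364203 0.05286743] [ 3.14123433e+00 -2.74696680e-05  1.69977805e+00]
[-0.19674224 -0.65004858 -0.75152937]
```

move_arm([
  [0, -0.2, 0.18, 0, 0, 0, 0],
  [0, -0.2, 0.18, 0, 0, 0, 0],
  [0, -0.2, 0.18, 0.1, 0, 0, 0],
  [0, -0.2, 0.19, 0.2, 0, 0, 0],
  [0, -0.21, 0.18, 0.2, 0, 0, 0],
  [0, 0, 0, 0.25, 0, 0, 0],
  [0, 0, 0, 0.25, 0, 0, 0],
  [0, 0, 0, 0.13, 0, 0, 0],
  [0, 0, 0, 0.12, 0, 0, 0],
  [0, 0, 0, 0, 0, 0, 0],
])

```text
time_s: 12.55
ee_pos: [0.5424, 0.0839, 0.0523]
eef_rot: [-3.141, -0.0, 1.7]
force: [-0.1, -0.3, 0.2]
grip_width: 0.0006
grip_force: 0.0
```

move_arm([
  [0, 0, 0, 0.06, 0, 0, 0],
  [0, 0, 0, 0.06, 0, 0, 0],
  [0, 0, 0, 0.06, 0, 0, 0],
  [0, 0, 0, 0.04, 0, 0, 0],
  [0, 0, 0, 0.03, 0, 0, 0],
  [0, 0, 0, 0, 0, 0, 0],
])

```text
time_s: 13.15
ee_pos: [0.543, 0.0836, 0.0405]
eef_rot: [3.141, 0.0, 1.7]
force: [1.3, 0.3, 0.7]
grip_width: 0.0005
grip_force: 0.4
```

move_arm([
  [0, 0, 0, 0.03, 0, 0, 0],
  [0, 0, 0, 0.03, 0, 0, 0],
  [0, 0, 0, 0, 0, 0, 0],
])

```text
time_s: 13.45
ee_pos: [0.5431, 0.0837, 0.0381]
eef_rot: [3.141, -0.0, 1.7]
force: [-3.2, -0.1, 10.6]
grip_width: 0.0003
grip_force: 5.3
```

move_arm([
  [0, 0, 0, 0.02, 0, 0, 0],
  [0, 0, 0, 0.02, 0, 0, 0],
  [0, 0, 0, 0, 0, 0, 0],
])

```text
time_s: 13.75
ee_pos: [0.5433, 0.0837, 0.0375]
eef_rot: [3.14, 0.0, 1.7]
force: [-10.3, -0.8, 26.2]
grip_width: 0.0008
grip_force: 13.5
```

move_arm([
  [0, 0, 0, -0.1, 0, 0, 0],
  [0, 0, 0, -0.3, 0, 0, 0],
  [0, 0, 0, -0.3, 0, 0, 0],
  [0, 0, -0.36, 0, 0, 0, 0],
  [0, 0, -0.37, 0, 0, 0, 0],
  [0, 0, -0.37, 0, 0, 0, 0],
  [0, 0, -0.37, 0, 0, 0, 0],
  [0, 0, -0.37, 0, 0, 0, 0],
  [0, 0, 0, 0.2, 0, 0, 0],
  [0, 0, 0, 0.2, 0, 0, 0],
  [0, 0, 0, 0.1, 0, 0, 0],
  [0, 0, 0, 0.05, 0, 0, 0],
  [0, 0, 0, 0, 0, 0, 0],
])

```text
time_s: 15.05
ee_pos: [0.4518, 0.0718, 0.0423]
eef_rot: [-3.141, -0.0, 1.7]
force: [-0.2, -0.1, 0.2]
grip_width: 0.0007
grip_force: 0.0
```

move_arm([
  [0, 0, 0, 0.04, 0, 0, 0],
  [0, 0, 0, 0.04, 0, 0, 0],
  [0, 0, 0, 0.03, 0, 0, 0],
  [0, 0, 0, 0, 0, 0, 0],
])

```text
time_s: 15.45
ee_pos: [0.4519, 0.0719, 0.0379]
eef_rot: [3.141, -0.0, 1.7]
force: [-3.6, -0.3, 11.0]
grip_width: 0.0006
grip_force: 5.2
```

move_arm([
  [0, 0, 0, 0.02, 0, 0, 0],
  [0, 0, 0, 0.02, 0, 0, 0],
  [0, 0, 0, 0, 0, 0, 0],
])

```text
time_s: 15.75
ee_pos: [0.4521, 0.0719, 0.0372]
eef_rot: [3.141, -0.0, 1.7]
force: [-11.3, 0.5, 32.3]
grip_width: 0.0006
grip_force: 17.7
```

move_arm([
  [0, 0, 0, -0.1, 0, 0, 0],
  [0, 0, 0, -0.4, 0, 0, 0],
  [0, 0, 0, -0.4, 0, 0, 0],
  [0, 0.4, 0.04, 0, 0, 0, 0],
  [0, 0.4, 0.04, 0, 0, 0, 0],
  [0, 0.4, 0.04, 0, 0, 0, 0],
  [0, 0.4, 0.04, 0, 0, 0, 0],
  [0, 0.4, 0.04, 0, 0, 0, 0],
  [0, 0, 0, 0.3, 0, 0, 0],
  [0, 0, 0, 0.2, 0, 0, 0],
  [0, 0, 0, 0.1, 0, 0, 0],
  [0, 0, 0, 0.05, 0, 0, 0],
  [0, 0, 0, 0, 0, 0, 0],
])

```text
time_s: 17.05
ee_pos: [0.4487, 0.172, 0.0479]
eef_rot: [-3.141, 0.0, 1.699]
force: [0.5, 0.2, 0.0]
grip_width: 0.0008
grip_force: 0.0
```

move_arm([
  [0, 0, 0, 0.04, 0, 0, 0],
  [0, 0, 0, 0.04, 0, 0, 0],
  [0, 0, 0, 0.03, 0, 0, 0],
  [0, 0, 0, 0.02, 0, 0, 0],
  [0, 0, 0, 0, 0, 0, 0],
])

```text
time_s: 17.55
ee_pos: [0.449, 0.1724, 0.042]
eef_rot: [3.141, -0.0, 1.7]
force: [-2.2, -0.2, 6.9]
grip_width: 0.0006
grip_force: 3.4
```

move_arm([
  [0, 0, 0, 0.03, 0, 0, 0],
  [0, 0, 0, 0.03, 0, 0, 0],
  [0, 0, 0, 0.02, 0, 0, 0],
  [0, 0, 0, 0, 0, 0, 0],
])

```text
time_s: 17.95
ee_pos: [0.4485, 0.1722, 0.0373]
eef_rot: [-3.141, 0.0, 1.7]
force: [-0.7, -0.2, 0.3]
grip_width: 0.0005
grip_force: 0.0
```

move_arm([
  [0, 0, 0, 0.02, 0, 0, 0],
  [0, 0, 0, 0.02, 0, 0, 0],
  [0, 0, 0, 0, 0, 0, 0],
])

```text
time_s: 18.25
ee_pos: [0.4487, 0.1723, 0.0363]
eef_rot: [3.141, 0.0, 1.7]
force: [-6.4, -2.2, 16.8]
grip_width: 0.0004
grip_force: 8.1
```

move_arm([
  [0, 0, 0, -0.2, 0, 0, 0],
  [0, 0, 0, -0.4, 0, 0, 0],
  [0, 0, 0, -0.5, 0, 0, 0],
  [0, 0, 0.36, 0, 0, 0, 0],
  [0, 0, 0.36, 0, 0, 0, 0],
  [0, 0, 0.36, 0, 0, 0, 0],
  [0, 0, 0.36, 0, 0, 0, 0],
  [0, 0, 0, 0, 0, 0, 0],
  [0, 0, 0, 0.4, 0, 0, 0],
  [0, 0, 0, 0.35, 0, 0, 0],
  [0, 0, 0, 0.15, 0, 0, 0],
  [0, 0, 0, 0, 0, 0, 0],
])

```text
time_s: 19.45
ee_pos: [0.5192, 0.1814, 0.0448]
eef_rot: [-3.14, 0.0, 1.7]
force: [-0.8, -0.5, 1.2]
grip_width: 0.0003
grip_force: 0.0
```

move_arm([
  [0, 0, 0, 0.04, 0, 0, 0],
  [0, 0, 0, 0.04, 0, 0, 0],
  [0, 0, 0, 0.03, 0, 0, 0],
  [0, 0, 0, 0.02, 0, 0, 0],
  [0, 0, 0, 0, 0, 0, 0],
])

```text
time_s: 19.95
ee_pos: [0.52, 0.1815, 0.039]
eef_rot: [-3.142, -0.0, 1.7]
force: [0.0, 0.9, -0.2]
grip_width: 0.0006
grip_force: 0.0
```

move_arm([
  [0, 0, 0, 0.03, 0, 0, 0],
  [0, 0, 0, 0.02, 0, 0, 0],
  [0, 0, 0, 0, 0, 0, 0],
])

```text
time_s: 20.25
ee_pos: [0.5201, 0.1815, 0.0365]
eef_rot: [3.142, 0.0, 1.7]
force: [-0.9, -0.9, 0.7]
grip_width: 0.0003
grip_force: 0.7
```

move_arm([
  [0, 0, 0, 0.02, 0, 0, 0],
  [0, 0, 0, 0.02, 0, 0, 0],
  [0, 0, 0, 0, 0, 0, 0],
])

```text
time_s: 20.55
ee_pos: [0.5202, 0.1816, 0.0362]
eef_rot: [3.141, 0.0, 1.7]
force: [-10.7, -2.9, 23.7]
grip_width: 0.0007
grip_force: 12.1
```

move_arm([
  [0, 0, 0, -0.2, 0, 0, 0],
  [0, 0, 0, -0.4, 0, 0, 0],
  [0, 0, 0, -0.4, 0, 0, 0],
  [0, -0.4, 0.04, 0, 0, 0, 0],
  [0, -0.4, 0.04, 0, 0, 0, 0],
  [0, -0.4, 0.04, 0, 0, 0, 0],
  [0, -0.4, 0.04, 0, 0, 0, 0],
  [0, -0.4, 0.04, 0, 0, 0, 0],
  [0, 0, 0, 0, 0, 0, 0],
  [0, 0, 0, 0.4, 0, 0, 0],
  [0, 0, 0, 0.35, 0, 0, 0],
  [0, 0, 0, 0.15, 0, 0, 0],
  [0, 0, 0, 0.04, 0, 0, 0],
  [0, 0, 0, 0.03, 0, 0, 0],
  [0, 0, 0, 0, 0, 0, 0],
])

```text
time_s: 22.05
ee_pos: [0.5432, 0.0839, 0.0367]
eef_rot: [3.141, -0.0, 1.7]
force: [0.8, 0.6, -0.2]
grip_width: 0.0003
grip_force: 0.0
```

move_arm([
  [0, 0, 0, 0.02, 0, 0, 0],
  [0, 0, 0, 0, 0, 0, 0],
])

```text
time_s: 22.25
ee_pos: [0.5433, 0.0838, 0.0364]
eef_rot: [3.14, -0.0, 1.7]
force: [-4.8, 0.9, 11.1]
grip_width: 0.0005
grip_force: 5.7
```

move_arm([
  [0, 0, 0, -0.2, 0, 0, 0],
  [0, 0, 0, -0.4, 0, 0, 0],
  [0, 0, -0.46, 0, 0, 0, 0],
  [0, 0, -0.46, 0, 0, 0, 0],
  [0, 0, -0.46, 0, 0, 0, 0],
  [0, 0, -0.46, 0, 0, 0, 0],
  [0, 0, 0, 0, 0, 0, 0],
  [0, 0, 0, 0.35, 0, 0, 0],
  [0, 0, 0, 0.2, 0, 0, 0],
  [0, 0, 0, 0.04, 0, 0, 0],
  [0, 0, 0, 0.02, 0, 0, 0],
  [0, 0, 0, 0, 0, 0, 0],
])

```text
time_s: 23.45
ee_pos: [0.4523, 0.0718, 0.0362]
eef_rot: [3.141, 0.0, 1.7]
force: [-12.4, -1.2, 29.4]
grip_width: 0.0004
grip_force: 15.7
```

move_arm([
  [0, 0, 0, -0.2, 0, 0, 0],
  [0, 0, 0, -0.5, 0, 0, 0],
  [0, 0, 0, -0.8, 0, 0, 0],
  [0, -0.6, 0, -0.8, 0, 0, 0],
  [0, -0.7, 0, -0.5, 0, 0, 0],
  [0, -0.7, 0, 0, 0, 0, 0],
  [0, -0.7, 0, 0, 0, 0, 0],
  [0, -0.7, 0, 0, 0, 0, 0],
  [0, -0.7, 0, 0, 0, 0, 0],
  [0, -0.7, 0, 0, 0, 0, 0],
  [0, -0.7, 0, 0, 0, 0, 0],
  [0, 0, 0, 0, 0, 0, 0],
])

```text
time_s: 24.65
ee_pos: [0.4872, -0.2042, 0.1744]
eef_rot: [-3.141, 0.0, 1.697]
force: [0.5, 0.8, 0.4]
grip_width: 0.0007
grip_force: 0.0
```

```bash
python3 look.py pics/l4.png
```

```text
[ 0.48723697 -0.20420946  0.1743528 ] [-3.14144852e+00  4.00717113e-04  1.69668078e+00] [0.52870201 0.77687316 0.36498466] 0.0
```

View pics/l4.png

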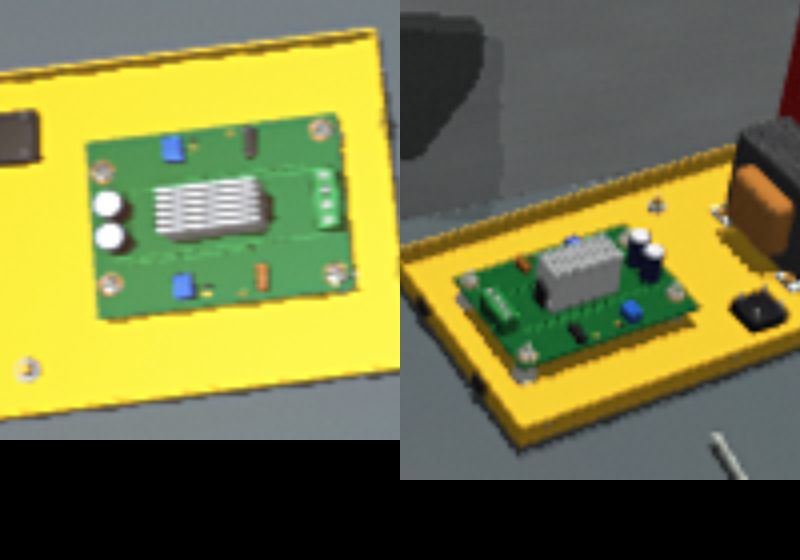

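The board lies flat on all four supports, with heads showing through the rings at (320,130), (336,274), (103,172) and (111,285). The terminal block is at the rear, and all four press points stopped hard at 36.2–36.4 mm.

```bash
python3 -c "
from station import ctrl
print(ctrl.hand_in())"
```

```text
the job is handed in; nothing more can be done
None
```

The board is fitted on all four supports with the terminal block at the rear. It stopped hard at its home height at every press point, the arm is clear, and I handed the job in at about 25 s; the hand-in returned no verdict.

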